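# Load and cycle the button press for the job's colour

### The arm

A 7-joint arm with a two-finger parallel gripper is mounted at the origin on the work surface. World frame = base frame: x ahead of the robot, y to its left, z up, the work surface at z = 0. Lengths are in m, angles in rad, forces in N, time in s.
With the tool pointing down it reaches from about 0.4 to 0.875 m from the base axis. Payload 6.5 kg.
Tool frame: the origin (TCP) lies between the finger pads; the fingertips stand 22 mm ahead of it and the grasp point (between the pads) lies 3 mm ahead of it; z points along the fingers, y is the line along which they close (so a half turn about z gives the same grasp; the last joint's range is limited). The gripper opens to 88 mm and grips with 3 to 60 N. Pads are 18 mm wide; open, the fingers measure 123 mm over their backs; the gripper's body (75 mm by 187 mm) begins 45 mm behind the grasp point.
Start: joints at [-1.389, 0.536, -0.004, 1.538, 0.003, 1.067, -0.071], TCP at [0.159, 0.63, 0.261] pointing down, gripper open.
Joint ranges: [-2.7, 2.7], [-0.37, 2.16], [-1.27, 1.26], [0.24, 2.4], [-1.31, 4.45], [0.19, 1.91], [-2.76, 2.76]. Speed limits (rad/s): [2.39, 2.39, 3.14, 3.14, 3.14, 3.14, 3.14].

### API

Orientations are given as a unit quaternion [x, y, z, w].
In Python, from station import manip gives the robot as it stands.
- The arm moves only by the tool apply_moves, never from a script. Its argument "commands" is a list of rows, each a list of 3 entries, a list of its own where there are three numbers: the shift along the tool's x, y, z in mm, then the turn about the tool's z in rad, then the opening, from 0 (shut) to 1 (fully open). In form: [[[dx, dy, dz], twist, fingers], ...]. A call has 1 to 12 rows; each row is the pose to reach, as a shift and turn from the pose commanded when the call began, along the tool's axes at that moment; what a row does not reach only later rows make up. A row lasts 1/8 s, in which the tool goes at most 62.5 mm and 10.7 degrees, less where a joint would pass 70% of its speed; a pose out of reach is approached as far as the arm can. A call with a gripper value outside its range is refused whole. The fingers move at their own pace and stop on an object; the grip force is fixed at half the most. Time passes only in rows, so rows that repeat a pose let the fingers close. It gives the time, the measured TCP pose, the force, the opening and the grip force at its end, in the units of the state.
- manip.get_state(): the state, without advancing time (a new reading comes with each control period).
- manip.read_camera(name): name is "scene" or "top"; returns (picture, depth): 400x640x3 uint8, red, green, blue; 400x640 float32, m along the optical axis (not along the pixel's ray), 0 where there is no reading.
- manip.camera_model(name): a dict with "fovy" (degrees; the focal length in pixels is half the picture's height over the tangent of half this angle, whatever the lens; pixels are square), "cx", "cy" (the principal point, pixels), "R" (3x3) and "t" (3): a world point X has camera coordinates R X + t. Camera axes: x right, y down, z forward; pixel columns grow to the right and rows downward; lengths in m; the calibration is good to about 2 mm. A picture is of the moment at which its call begins. camera_model takes no time and is no camera call.
- manip.job_done(): hands the job in; it is judged then, once.
The state is a dict: "clock": time; "joints": joint angles; "joint_velocities": joint speeds; "joint_torque": joint torques, N m; "tool_pos": TCP position; "tcp_rot": TCP orientation; "force": force on the tool from outside, world axes, zero at the start; "wrist_torque": the same for the moment, N m; "gripper_width": finger opening in m; "gripper_force": force on a finger pad.
Only numpy, scipy, OpenCV 4.12 (cv2) and the standard library are available. Lean on these libraries where they do the work, as an engineer would, in place of code of your own. Each camera call takes 0.05 s, during which the arm holds its last target. There are 200 camera calls.

### The job

Look which sample button (red, blue or green) lies in the job dish on the side of the button press, lay the shuttle carrier of that colour in the press's guide channel, shell end first, and slide it fully home against the stop. Then push the guarded pedal all the way down to its stop and let it come back up. Leave the carrier home in the press, and the other carriers and everything else on the bench where they are.

Things in the scene. Friction and masses are not known exactly. Their poses are not given: they have to be found in the camera images.
- press: button press, green C-frame 290 mm high, fixed; axes as press_home. The head and column stand at the far (+x) end: head underside 190 mm above the table; ram under it 62 mm above the table at rest. All of this is at x > +28 mm from press_home; in front of that it is open from above
- press_home (a point): point on the press bed (20 mm above the table) where a carrier's origin lies when fully home. +x: the way a carrier slides home, +z up. Two rails 9 mm high make a channel 52 mm wide centred on y = 0 from x = -55 to +75 mm, where a stop bar closes it; from x = -100 to -55 the rails flare to about 64 mm at the mouth. The bed begins at x = -105 mm
- job_dish (a point): bottom of the round job dish (steel, 52 mm across) on a bracket at the right (-y) side of the press, 20 mm above the table; the sample button that lies in it tells the colour of the job
- pedal_unit: guarded pedal, fixed, 130 mm wide, yellow sides; +x points into the guard. Side walls 55 mm either side of the middle. The clear roof starts straight above the pedal's front edge (underside 91, top 95 mm above the table) and rises backwards at 26 degrees. The front is open: reach in under the roof with the fingers tilted 40 to 45 degrees, pointing in
- pedal_edge (a point): middle of the top front edge (red strip) of the pedal, a black-topped plate 110 mm long, 86 mm wide. +x runs from this edge into the guard, to the hinge 109 mm away; y is its width. The edge is about 42 mm above the table at rest, 20 mm when fully down. Press 5 to 12 mm behind the edge
- pedal (a joint): pedal angle: 0 at rest (up), 0.2 rad at its stop (fully down). A spring returns it; it takes about 10 N at the edge. It drives the press ram down to just above the shell
- carrier_red: loose carrier of the red buttons, 0.2 kg: aluminium plate 150 (x) x 44 x 10 mm lying flat, origin at the middle of its underside. On it a red domed shell (36 mm across, 10 high) at x = +52 mm, and an upright red grip block 40 (x) x 14 (y) mm, top 48 mm above the underside, at x = -48 mm. The +x (shell) end enters the press first
- grip_red (a point): point inside the grip block of the red carrier to take hold of, 36 mm above the carrier's underside; grip it across y
- sample_red: red finished sample button, fixed, domed, 38 mm across, 15 mm high, origin at its underside. One sample of the three lies in the job dish at the press, the other two in the dishes of a wooden tray
- carrier_blue: loose carrier of the blue buttons, 0.2 kg: aluminium plate 150 (x) x 44 x 10 mm lying flat, origin at the middle of its underside. On it a blue domed shell (36 mm across, 10 high) at x = +52 mm, and an upright blue grip block 40 (x) x 14 (y) mm, top 48 mm above the underside, at x = -48 mm. The +x (shell) end enters the press first
- grip_blue (a point): point inside the grip block of the blue carrier to take hold of, 36 mm above the carrier's underside; grip it across y
- sample_blue: blue finished sample button, fixed, domed, 38 mm across, 15 mm high, origin at its underside. One sample of the three lies in the job dish at the press, the other two in the dishes of a wooden tray
- carrier_green: loose carrier of the green buttons, 0.2 kg: aluminium plate 150 (x) x 44 x 10 mm lying flat, origin at the middle of its underside. On it a green domed shell (36 mm across, 10 high) at x = +52 mm, and an upright green grip block 40 (x) x 14 (y) mm, top 48 mm above the underside, at x = -48 mm. The +x (shell) end enters the press first
- grip_green (a point): point inside the grip block of the green carrier to take hold of, 36 mm above the carrier's underside; grip it across y
- sample_green: green finished sample button, fixed, domed, 38 mm across, 15 mm high, origin at its underside. One sample of the three lies in the job dish at the press, the other two in the dishes of a wooden tray
- tape_roll: grey roll of tape lying flat, 90 mm across, 24 mm high. Not part of the job
- screwdriver: screwdriver with an orange handle, lying flat. Not part of the job
- tack_jar: small glass jar with a brass cap, 54 mm across, 70 mm high. Not part of the job
- twine_spool: small pale wooden spool standing upright, 52 mm across, 60 mm high. Not part of the job
- tape_measure: yellow tape measure standing on edge, 62 x 40 x 60 mm. Not part of the job
- glue_bottle: white glue bottle with a red cap, 48 mm across, 120 mm high. Not part of the job
Things that resemble listed ones, but are neither listed nor needed, are in the scene too. Of the things that look like the pedal_unit, the larger one is meant.

How it is judged:
On the way, in this order (a step that is already met when the one before it is completed fails the run):
1. the carrier of the job's colour is fully home in the press (((horizontal distance between sample_red and job_dish below 0.02 m and x of carrier_red in the frame of press_home between -0.005 and 0.005 m and y of carrier_red in the frame of press_home between -0.007 and 0.007 m and z of carrier_red in the frame of press_home between -0.005 and 0.005 m and angle between the x axis of carrier_red and the x axis of press_home, either way round below 0.1 rad and angle between carrier_red's own z axis and vertical below 0.1 rad and x of grip_red in the frame of press_home below -0.03 m) or (horizontal distance between sample_blue and job_dish below 0.02 m and x of carrier_blue in the frame of press_home between -0.005 and 0.005 m and y of carrier_blue in the frame of press_home between -0.007 and 0.007 m and z of carrier_blue in the frame of press_home between -0.005 and 0.005 m and angle between the x axis of carrier_blue and the x axis of press_home, either way round below 0.1 rad and angle between carrier_blue's own z axis and vertical below 0.1 rad and x of grip_blue in the frame of press_home below -0.03 m) or (horizontal distance between sample_green and job_dish below 0.02 m and x of carrier_green in the frame of press_home between -0.005 and 0.005 m and y of carrier_green in the frame of press_home between -0.007 and 0.007 m and z of carrier_green in the frame of press_home between -0.005 and 0.005 m and angle between the x axis of carrier_green and the x axis of press_home, either way round below 0.1 rad and angle between carrier_green's own z axis and vertical below 0.1 rad and x of grip_green in the frame of press_home below -0.03 m))), for 0.2 s.
2. with that carrier home, the pedal is pressed down to its stop (((horizontal distance between sample_red and job_dish below 0.02 m and x of carrier_red in the frame of press_home between -0.005 and 0.005 m and y of carrier_red in the frame of press_home between -0.007 and 0.007 m and z of carrier_red in the frame of press_home between -0.005 and 0.005 m and angle between the x axis of carrier_red and the x axis of press_home, either way round below 0.1 rad and angle between carrier_red's own z axis and vertical below 0.1 rad and x of grip_red in the frame of press_home below -0.03 m) or (horizontal distance between sample_blue and job_dish below 0.02 m and x of carrier_blue in the frame of press_home between -0.005 and 0.005 m and y of carrier_blue in the frame of press_home between -0.007 and 0.007 m and z of carrier_blue in the frame of press_home between -0.005 and 0.005 m and angle between the x axis of carrier_blue and the x axis of press_home, either way round below 0.1 rad and angle between carrier_blue's own z axis and vertical below 0.1 rad and x of grip_blue in the frame of press_home below -0.03 m) or (horizontal distance between sample_green and job_dish below 0.02 m and x of carrier_green in the frame of press_home between -0.005 and 0.005 m and y of carrier_green in the frame of press_home between -0.007 and 0.007 m and z of carrier_green in the frame of press_home between -0.005 and 0.005 m and angle between the x axis of carrier_green and the x axis of press_home, either way round below 0.1 rad and angle between carrier_green's own z axis and vertical below 0.1 rad and x of grip_green in the frame of press_home below -0.03 m)) and value of joint pedal above 0.175 rad), for 0.1 s.
At the end, for the whole second after the job is handed in: The carrier of the colour in the job dish lies flat in the channel, shell end inwards, within 5 mm of home along it and in height, 7 mm sideways, 0.1 rad; the pedal, pressed past 0.175 rad with the carrier home, is up again (below 0.03 rad); the carriers are at rest (((horizontal distance between sample_red and job_dish below 0.02 m and x of carrier_red in the frame of press_home between -0.005 and 0.005 m and y of carrier_red in the frame of press_home between -0.007 and 0.007 m and z of carrier_red in the frame of press_home between -0.005 and 0.005 m and angle between the x axis of carrier_red and the x axis of press_home, either way round below 0.1 rad and angle between carrier_red's own z axis and vertical below 0.1 rad and x of grip_red in the frame of press_home below -0.03 m) or (horizontal distance between sample_blue and job_dish below 0.02 m and x of carrier_blue in the frame of press_home between -0.005 and 0.005 m and y of carrier_blue in the frame of press_home between -0.007 and 0.007 m and z of carrier_blue in the frame of press_home between -0.005 and 0.005 m and angle between the x axis of carrier_blue and the x axis of press_home, either way round below 0.1 rad and angle between carrier_blue's own z axis and vertical below 0.1 rad and x of grip_blue in the frame of press_home below -0.03 m) or (horizontal distance between sample_green and job_dish below 0.02 m and x of carrier_green in the frame of press_home between -0.005 and 0.005 m and y of carrier_green in the frame of press_home between -0.007 and 0.007 m and z of carrier_green in the frame of press_home between -0.005 and 0.005 m and angle between the x axis of carrier_green and the x axis of press_home, either way round below 0.1 rad and angle between carrier_green's own z axis and vertical below 0.1 rad and x of grip_green in the frame of press_home below -0.03 m)) and value of joint pedal below 0.03 rad and linear speed of each of carrier_red, carrier_blue, carrier_green below 0.02 m/s); the robot touches nothing.
It fails at once if a carrier of another colour than the job's is moved by more than 20 mm ((horizontal distance between sample_red and job_dish below 0.02 m and distance of any of carrier_blue, carrier_green from where it was at the start of the episode above 0.02 m) or (horizontal distance between sample_blue and job_dish below 0.02 m and distance of any of carrier_red, carrier_green from where it was at the start of the episode above 0.02 m) or (horizontal distance between sample_green and job_dish below 0.02 m and distance of any of carrier_red, carrier_blue from where it was at the start of the episode above 0.02 m)).
It fails at once if a bystander (tape, screwdriver, jar, spool, tape measure, glue bottle) is moved by more than 30 mm (distance of any of tape_roll, screwdriver, tack_jar, twine_spool, tape_measure, glue_bottle from where it was at the start of the episode above 0.03 m).
It also fails if it takes over 58 s, if anything falls off the work surface, if the arm or the gripper's body presses on something with over 40 N, if the wrist force passes 120 N, or if a joint passes its speed limit or range.

## Working session

There is one attempt and no reset: what is moved stays moved. The work goes in short steps, Python scripts to look and compute and a tool call to move; the robot and the scene stay as the last step left them, time stands still between calls to the robot, and variables do not carry over. Pictures are saved under pics/ and viewed, at most 10 in all, crops included, and the job is handed in when it is done.

Besides the shell and the picture viewer there is one more tool, called after ">>>" as name(argument=value, ...), one argument or row to a line, values as JSON. apply_moves: Moves the arm, as the interface text tells. Its arguments: {"type":"object","properties":{"commands":{"type":"array","items":{"type":"array"}}},"required":["commands"]}

```bash
mkdir -p pics
cat > h.py <<'E'
import numpy as np, cv2
from station import manip
def cap(n):
    p,d=manip.read_camera(n); np.savez(f'{n}.npz',p=p,d=d); return p,d
def load(n):
    z=np.load(f'{n}.npz'); return z['p'],z['d']
def world(n,d):
    m=manip.camera_model(n); f=200/np.tan(np.radians(m['fovy'])/2)
    v,u=np.mgrid[0:400,0:640]
    c=np.stack([(u-m['cx'])/f*d,(v-m['cy'])/f*d,d],-1)
    W=(c-np.array(m['t']))@np.array(m['R']); W[d==0]=np.nan; return W
E
python3 - <<'E'
from h import *
for n in('scene','top'):
    p,d=cap(n); cv2.imwrite(f'pics/{n}1.png',p[...,::-1]); m=manip.camera_model(n); print(n,m,(d==0).mean())
print(manip.get_state())
E
```

```text
scene {'fovy': 42.216730509804776, 'cx': 330.4797945529356, 'cy': 191.85652682297615, 'R': array([[-0.21881428,  0.97564376, -0.01547793],
       [ 0.63028402,  0.12921338, -0.76553639],
       [-0.74489084, -0.17726578, -0.6432064 ]]), 't': array([ 0.12198102, -0.29322689,  1.95395557])} 0.00399609375
top {'fovy': 57.877406792529634, 'cx': 319.32433661808847, 'cy': 196.76872476369502, 'R': array([[-2.76792373e-02, -9.99616103e-01, -1.22761419e-03],
       [-9.97675108e-01,  2.77019587e-02, -6.22653957e-02],
       [ 6.22754995e-02, -4.98698548e-04, -9.98058873e-01]]), 't': array([0.04156972, 0.54726473, 0.87970703])} 0.00405078125
{'clock': 0.1, 'joints': array([-1.38919979,  0.53707472, -0.00443455,  1.53871037,  0.00258842,
        1.06730818, -0.07117558]), 'joint_velocities': array([-1.98022263e-04, -2.04118636e-04, -2.82216767e-04, -1.17312279e-03,
       -5.81154280e-04,  1.37322853e-03,  1.92002333e-05]), 'joint_torque': array([ 2.50878395e-03, -5.72079706e+01,  9.93756540e-01, -2.52229965e+01,
       -5.61263901e-02,  1.34833556e-02,  3.10119640e-05]), 'tool_pos': array([0.15931149, 0.62966678, 0.2599618 ]), 'tcp_rot': array([ 1.23538377e-01,  9.92339514e-01, -7.46306622e-04, -4.10917388e-05]), 'force': array([ 0.36046894, -0.36004563, -0.42677408]), 'wrist_torque': array([ 0.00029187,  0.04132377, -0.02097865]), 'gripper_force': 0.0, 'gripper_width': 0.08811127502237502}
```

View pics/scene1.png

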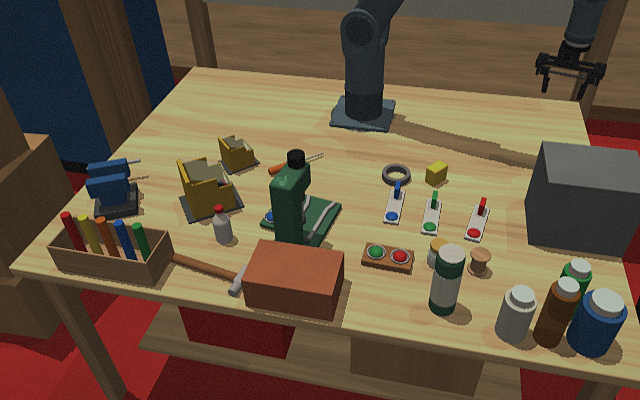

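View pics/top1.png

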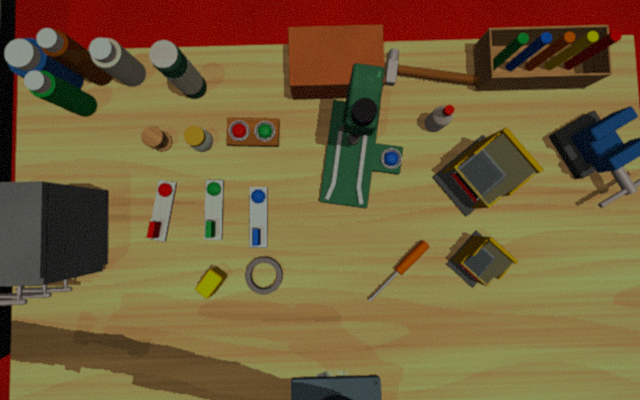

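The job dish (391,158) holds the blue button. The blue carrier has its shell at (258,196) and grip at (256,236), the press channel runs around (347,165), and the larger pedal's red strip is near (463,185).

Run:
```python
from h import *
p,d=load('top'); W=world('top',d)
hsv=cv2.cvtColor(p,cv2.COLOR_RGB2HSV)
def rect(mask,box,name):
    u0,v0,u1,v1=box; m=np.zeros(mask.shape,bool); m[v0:v1,u0:u1]=mask[v0:v1,u0:u1]
    n,l,s,c=cv2.connectedComponentsWithStats(m.astype(np.uint8)); k=1+np.argmax(s[1:,4]); m=l==k
    P=W[m]; P=P[~np.isnan(P).any(1)]
    r=cv2.minAreaRect((P[:,:2]*1000).astype(np.float32)); print(name,len(P),'rect',np.round(r,1) if 0 else [np.round(x,1) for x in r],'mean',P.mean(0).round(4),'zmed',np.median(P[:,2]).round(4))
    return P
z=W[...,2]
H,S,V=hsv[...,0],hsv[...,1],hsv[...,2]
blue=(H>100)&(H<130)&(S>100)
rect((z>0.004)&(z<.03),(243,180,275,252),'carrier all')
rect(blue,(243,180,275,210),'shell'); P=rect(blue&(z>.04),(243,210,275,252),'griptop')
rect(blue,(378,145,405,172),'sample')
red=((H<8)|(H>172))&(S>120)
P=rect(red,(440,160,490,215),'pedal strip')
# press rails: z ~ .029
g=(H>55)&(H<95)
box=(310,95,380,215)
m=np.zeros(z.shape,bool); m[130:212,310:378]=True
hh=z[m]; print('hist',np.histogram(hh,bins=np.arange(-.004,.06,.004)))
print('z map row 180',np.round(z[180,318:376]*1000).astype(int))
print('row 160',np.round(z[160,318:376]*1000).astype(int))
rect((z>.012)&(z<.024)&m,(310,130,375,212),'bed')
a=cv2.resize(p[90:215,310:410],(800,1000),interpolation=cv2.INTER_CUBIC)[:,:]
a=cv2.resize(p[95:215,315:410],(380,480),interpolation=cv2.INTER_CUBIC)
b=cv2.resize(p[120:220,430:545],(414,360),interpolation=cv2.INTER_CUBIC)
c=np.zeros((480,794,3),np.uint8); c[:,:380]=a; c[:360,380:]=b
cv2.imwrite('pics/crop1.png',np.clip(c[...,::-1]*1.6,0,255))
print('pedal rows'); 
for v in range(160,214,6): print(v,np.round(z[v,440:500:3]*1000).astype(int))
```

```text
carrier all 962 rect [array([504. , 180.6]), array([ 49.8, 147.4]), np.float64(87.4)] mean [0.5093 0.1789 0.012 ] zmed 0.011
shell 139 rect [array([554.5, 178.5]), array([30. , 30.1]), np.float64(88.5)] mean [0.5543 0.1783 0.0187] zmed 0.019
griptop 100 rect [array([454.8, 180.8]), array([12.4, 38. ]), np.float64(89.2)] mean [0.455  0.1807 0.0484] zmed 0.0485
sample 160 rect [array([ 638.1, -152.5]), array([32.7, 34.1]), np.float64(15.9)] mean [ 0.6373 -0.1516  0.0335] zmed 0.0335
pedal strip 173 rect [array([ 559.2, -327.9]), array([94.4, 18.8]), np.float64(37.1)] mean [ 0.5597 -0.3232  0.0434] zmed 0.0444
hist (array([ 558, 1206,   39,    5,    8,  883, 1966,  133,  457,   50,    0,
          0,    0,    0,    0]), array([-0.004,  0.   ,  0.004,  0.008,  0.012,  0.016,  0.02 ,  0.024,
        0.028,  0.032,  0.036,  0.04 ,  0.044,  0.048,  0.052,  0.056]))
z map row 180 [ 3 -1  2  1 18 19 22 23 19 20 18 20 19 23 29 29 29 30 23 19 19 20 25 17
 22 22 19 20 19 19 20 24 20 24 21 23 19 21 21 24 30 32 31 30 21 21 23 22
 19 20 23 23 20  2  1  1  0  0]
row 160 [ 1 -1  1  0 -2 -1 -1 18 20 2
[... 461 characters left out ...]
  8  19   9  12  11  40  93  99  98 103 105 104 109 112 113 115 116 119
 120 124]
178 [  7  10   9   8  36  44  46  43  97  98  98 102 106 109 109 111 114 114
 119 121]
184 [  9   8   7   7  11  10  41  45  45  45  98  99 103 105 103 107 113 114
 114 116]
190 [  2   2   8   8   7   9   7  10  43  45  45  44  98 101 101 105 107 108
 111 114]
196 [  1   2   1   6  10   4   8   8  12   7  45  43  43  94  98 103 104 102
 103 110]
202 [  2   1   0   1   4   7   7   9  10   7   8  39   7  22  43  97  99 102
  96   2]
208 [-1  0  2  2  1  2  2  7 11  9  9 12  0  3 -1  2  1 -1  0  1][ WARN:0@0.775] global loadsave.cpp:1063 imwrite_ Unsupported depth image for selected encoder is fallbacked to CV_8U.
```

View pics/crop1.png

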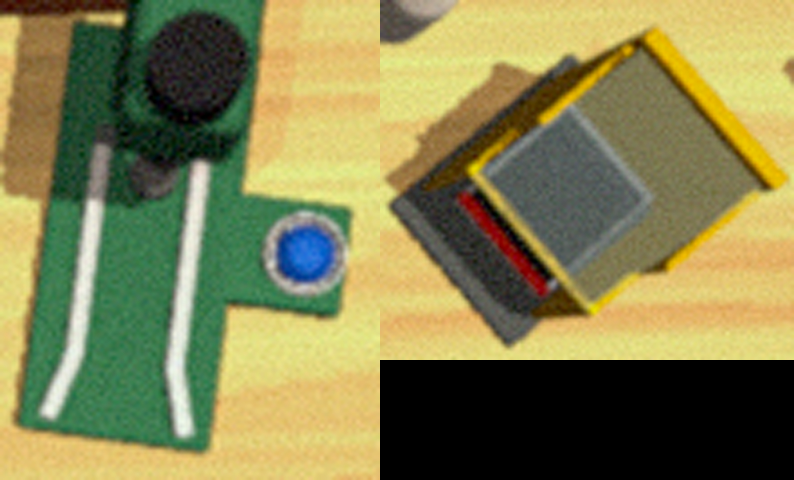

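Run:
```python
from h import *
p,d=load('top'); W=world('top',d); z=W[...,2]
hsv=cv2.cvtColor(p,cv2.COLOR_RGB2HSV); H,S,V=[hsv[...,i].astype(int) for i in range(3)]
white=(S<80)&(V>110)
m=np.zeros(z.shape,bool); m[130:206,318:375]=True
m&=(z>.026)&(z<.034)
n,l,s,c=cv2.connectedComponentsWithStats(m.astype(np.uint8))
L=[]
for k in range(1,n):
    if s[k,4]<60: continue
    P=W[l==k][:,:3]; print('rail',k,s[k],P[:,0].min().round(4),P[:,0].max().round(4)); L.append(P)
from numpy.polynomial import polynomial as pn
lines=[]
for P in L:
    for lo in(.59,.60): 
        Q=P[(P[:,0]>lo)&(P[:,0]<.70)]
        cf=np.polyfit(Q[:,0]-.6,Q[:,1],1); r=Q[:,1]-np.polyval(cf,Q[:,0]-.6); print(lo,cf.round(4),r.std().round(4),len(Q))
    lines.append(cf)
a=np.arctan(np.mean([c[0] for c in lines])); mid=np.mean([c[1] for c in lines]); print('yaw',a,'mid y at x=.6',mid,'sep',(lines[0][1]-lines[1][1])*np.cos(a))
ex=np.array([np.cos(a),np.sin(a)]); ey=np.array([-ex[1],ex[0]]); o=np.array([.6,mid])
# bed pixels in this frame
b=np.zeros(z.shape,bool); b[100:212,310:380]=True; b&=(z>.015)&(z<.025)
Q=(W[b][:,:2]-o); X=Q@ex; Y=Q@ey
for y0 in(-40,-20,0,20,40):
    t=X[abs(Y*1000-y0)<6]; print('bed y',y0,'xmin',np.sort(t)[[0,3,8]].round(4))
for P in L:
    Q=P[:,:2]-o; x=Q@ex; y=Q@ey
    print('rail xmin',np.sort(x)[[0,3]].round(4),[ (round(k,3),y[abs(x-k)<.004].mean().round(4)) for k in np.arange(-.06,.1,.01) if (abs(x-k)<.004).any()])
# dish centre in the frame
print('sample in frame',(np.array([.638,-.152])-o)@np.c_[ex,ey])
# carrier sides
c=np.zeros(z.shape,bool); c[180:252,243:275]=True
c&=(z>.006)&(z<.014); P=W[c]; 
cf=[]
for sgn in(1,-1):
    pts=[]
    for k in np.arange(.44,.57,.008):
        t=P[abs(P[:,0]-k)<.004][:,1]; pts.append((k,np.sort(t*sgn)[-2]*sgn))
    pts=np.array(pts); q=np.polyfit(pts[:,0]-.5,pts[:,1],1); print('side',q.round(4))
print('carrier x ends',np.sort(P[:,0])[[2,-3]])
# pedal strip
red=((H<10)|(H>170))&(S>100); r=np.zeros(z.shape,bool); r[160:210,445:490]=True; r&=red&(z>.038)&(z<.05); P=W[r]
vx,vy,x0,y0=cv2.fitLine(P[:,:2].astype(np.float32),cv2.DIST_HUBER,0,.001,.001).ravel()
e=np.array([vx,vy]); nrm=np.array([-vy,vx]); nrm*=np.sign(nrm[0])
t=(P[:,:2]-[x0,y0]); print('strip c',x0,y0,'dir',e,'normal',nrm,'along',np.percentile(t@e,[1,99]),'across',np.percentile(t@nrm,[2,98]),P[:,2].mean())
# roof & walls: z>.08
r=np.zeros(z.shape,bool); r[120:216,430:545]=True; r&=(z>.088); P=W[r]; u=(P[:,:2]-[x0,y0])
A=u@e;N=u@nrm
print('high along',np.percentile(A,[.5,99.5]),'across min',np.percentile(N,[.3,1,3]))
r=np.zeros(z.shape,bool); r[120:216,430:545]=True; r&=(z>.004); P=W[r]; u=(P[:,:2]-[x0,y0]); print('unit along',np.percentile(u@e,[.5,99.5]),'across',np.percentile(u@nrm,[.5,99.5]))
```

```text
rail 1 [325 130  20  70 290] 0.5415 0.7109
rail 2 [357 135  11  69 288] 0.5293 0.6972
0.59 [-0.1668 -0.0119] 0.003 185
0.6 [-0.1685 -0.0118] 0.0029 165
0.59 [-0.163  -0.0747] 0.003 184
0.6 [-0.1613 -0.0748] 0.0031 168
yaw -0.16342605775875954 mid y at x=.6 -0.04327418312712118 sep 0.062143903657043385
bed y -40 xmin [-0.0736 -0.072  -0.0696]
bed y -20 xmin [-0.0729 -0.072  -0.0695]
bed y 0 xmin [-0.073  -0.072  -0.0698]
bed y 20 xmin [-0.0733 -0.0723 -0.0698]
bed y 40 xmin [-0.0735 -0.0725 -0.0701]
rail xmin [-0.0657 -0.0638] [(np.float64(-0.06), np.float64(0.0412)), (np.float64(-0.05), np.float64(0.039)), (np.float64(-0.04), np.float64(0.0356)), (np.float64(-0.03), np.float64(0.0326)), (np.float64(-0.02), np.float64(0.031)), (np.float64(-0.01), np.float64(0.0307)), (np.float64(0.0), np.float64(0.0312)), (np.float64(0.01), np.float64(0.0305)), (np.float64(0.02), np.float64(0.0314)), (np.float64(0.03), np.float64(0.0303)), (np.float64(0.04), np.float64(0.0316)), (np.float64(0.05), np.float64(0.0304)), (np.float64(0.06), np.float64(0.031)), (np.float64(0.07), np.float64(0.0306)), (np.f
[... 520 characters left out ...]
p.float64(0.04), np.float64(-0.0305)), (np.float64(0.05), np.float64(-0.0315)), (np.float64(0.06), np.float64(-0.0307)), (np.float64(0.07), np.float64(-0.0316)), (np.float64(0.08), np.float64(-0.03)), (np.float64(0.09), np.float64(-0.0317))]
sample in frame [ 0.05518332 -0.10109453]
side [-0.0369  0.2012]
side [-0.0406  0.1594]
carrier x ends [0.43034397 0.57775931]
strip c 0.5501514 -0.33010352 dir [0.78964585 0.61356294] normal [ 0.61356294 -0.78964585] along [-0.02824241  0.05478427] across [-0.0052773   0.00733054] 0.04421016081688177
high along [-0.04664397  0.07287839] across min [-0.0060428  -0.00515124 -0.00291566]
unit along [-0.11645419  0.1779718 ] across [-0.03077306  0.18045659]
```

```bash
cat >> h.py <<'E'
from scipy.spatial.transform import Rotation as Ro
def goto(*targets, yaw=None):
    """targets world; prints tool-frame shift (mm) from current pose; yaw= desired world angle of -tool x"""
    s=manip.get_state(); R=Ro.from_quat(s['tcp_rot']).as_matrix()
    for t in targets: print('shift',((np.array(t)-s['tool_pos'])@R*1000).round(1))
    if yaw is not None:
        cur=np.arctan2(-R[1,0],-R[0,0]); print('twist',round(cur-yaw,4))
    print('pos',s['tool_pos'].round(4),'R',R.round(3).tolist(),'t',round(s['clock'],2),'F',s['force'].round(1))
E
python3 - <<'E'
from h import *
for n in('top','scene'):
    p,d=load(n); W=world(n,d).reshape(-1,3)
    for y in np.arange(.1,.7,.1):
        for x in np.arange(.1,.6,.1):
            q=W[(abs(W[:,0]-x)<.05)&(abs(W[:,1]-y)<.05)]
            if len(q): print(n,round(x,1),round(y,1),q[:,2].max().round(3),end=' | ')
    print()
goto((.455,.181,.15),(.455,.181,.039),yaw=-.032)
E
```

```text
top 0.1 0.1 0.017 | top 0.2 0.1 0.006 | top 0.3 0.1 0.027 | top 0.4 0.1 0.029 | top 0.5 0.1 0.006 | top 0.1 0.2 0.005 | top 0.2 0.2 0.007 | top 0.3 0.2 0.029 | top 0.4 0.2 0.051 | top 0.5 0.2 0.053 | top 0.1 0.3 0.006 | top 0.2 0.3 0.006 | top 0.3 0.3 0.065 | top 0.4 0.3 0.064 | top 0.5 0.3 0.053 | top 0.1 0.4 0.006 | top 0.2 0.4 0.006 | top 0.3 0.4 0.007 | top 0.4 0.4 0.006 | top 0.5 0.4 0.052 | top 0.1 0.5 0.005 | top 0.2 0.5 0.006 | top 0.3 0.5 0.006 | top 0.4 0.5 0.006 | top 0.5 0.5 0.012 | top 0.1 0.6 0.005 | top 0.2 0.6 0.008 | top 0.3 0.6 0.191 | top 0.4 0.6 0.224 | top 0.5 0.6 0.224 | 
scene 0.1 0.1 0.466 | scene 0.2 0.1 0.008 | scene 0.3 0.1 0.03 | scene 0.4 0.1 0.031 | scene 0.5 0.1 0.009 | scene 0.1 0.2 0.01 | scene 0.2 0.2 0.011 | scene 0.3 0.2 0.033 | scene 0.4 0.2 0.051 | scene 0.5 0.2 0.057 | scene 0.1 0.3 0.011 | scene 0.2 0.3 0.011 | scene 0.3 0.3 0.067 | scene 0.4 0.3 0.068 | scene 0.5 0.3 0.053 | scene 0.1 0.4 0.009 | scene 0.2 0.4 0.01 | scene 0.3 0.4 0.009 | scene 0.4 0.4 0.01 | scene 0.5 0.4 0.053 | scene 0.1 0.5 0.349 | scene 0.2 0.5 0.35 | scene 0.3 0.5 0.009 | scene 0.4 0.5 0.01 | scene 0.5 0.5 0.015 | scene 0.1 0.6 0.478 | scene 0.2 0.6 0.544 | scene 0.3 0.6 0.19 | scene 0.4 0.6 0.227 | scene 0.5 0.6 0.227 | 
shift [-396.7 -362.3  110.5]
shift [-396.6 -362.1  221.5]
twist -0.2157
pos [0.1593 0.6297 0.26  ] R [[-0.969, 0.245, -0.0], [0.245, 0.969, -0.001], [-0.0, -0.001, -1.0]] t 0.1 F [ 0.4 -0.4 -0.4]
```

>>> apply_moves(
  commands=[
    [[-44,-40,0],-0.05,0.6],
    [[-88,-80,0],-0.1,0.6],
    [[-132,-121,0],-0.15,0.55],
    [[-176,-161,20],-0.2157,0.5],
    [[-220,-201,40],-0.2157,0.5],
    [[-264,-241,60],-0.2157,0.5],
    [[-308,-282,80],-0.2157,0.5],
    [[-352,-322,100],-0.2157,0.5],
    [[-397,-362,110],-0.2157,0.5],
    [[-397,-362,110],-0.2157,0.5],
    [[-397,-362,110],-0.2157,0.5],
  ],
)

```text
clock: 1.48
tool_pos: [0.4552, 0.1821, 0.1506]
tcp_rot: [0.016, 1.0, 0.0, -0.0]
force: [0.4, 0.9, 0.6]
gripper_width: 0.044
gripper_force: 0.0
```

Run:
```python
from h import *
print(manip.get_state()['gripper_width'])
goto((.455,.181,.039),yaw=-.032)
p,d=cap('scene'); cv2.imwrite('pics/s2.png',cv2.resize(p[130:260,330:510,::-1],(720,520),interpolation=cv2.INTER_CUBIC))
```

```text
0.04398630325211163
shift [ 1.000e-01 -1.200e+00  1.116e+02]
twist -0.0004
pos [0.4552 0.1821 0.1506] R [[-0.999, 0.032, -0.001], [0.032, 0.999, 0.0], [0.001, 0.0, -1.0]] t 1.48 F [0.4 0.9 0.6]
```

View pics/s2.png

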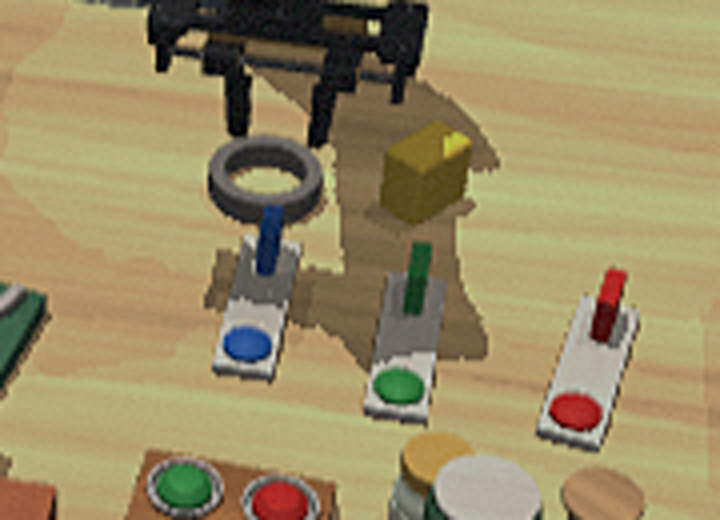

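The open gripper hangs above the blue grip block (around (268,240) in the crop), clear of the tape roll and the green carrier. I'll descend and grip.

>>> apply_moves(
  commands=[
    [[0,0,50],0,0.5],
    [[0,0,90],0,0.5],
    [[0,0,111],0,0.5],
    [[0,0,111],0,0.5],
    [[0,0,111],0,0],
    [[0,0,111],0,0],
    [[0,0,111],0,0],
    [[0,0,111],0,0],
    [[0,0,111],0,0],
    [[0,0,80],0,0],
    [[0,0,40],0,0],
    [[0,0,11],0,0],
  ],
)

```text
clock: 3.02
tool_pos: [0.4555, 0.1817, 0.1411]
tcp_rot: [0.016, 1.0, 0.0, 0.0]
force: [1.5, 0.2, -2.2]
gripper_width: 0.0139
gripper_force: 30.0
```

Run:
```python
from h import *
s=manip.get_state(); print(s['gripper_width'],s['gripper_force'])
p,d=cap('top'); W=world('top',d); hsv=cv2.cvtColor(p,cv2.COLOR_RGB2HSV); H,S=hsv[...,0],hsv[...,1]
m=(H>100)&(H<130)&(S>100); m[:, :230]=0; m[:,300:]=0; m[:160]=0;m[255:]=0
P=W[m]; P=P[~np.isnan(P).any(1)]; print(len(P)); Q=P[P[:,0]>.52]; print('shell',Q.mean(0),np.median(Q,0), Q[:,2].max())
# plate rect
sel=(abs(W[...,2]-np.median(Q[:,2])+.009)<.006); sel[:,:225]=0; sel[:,300:]=0; sel[:160]=0; sel[255:]=0
P=W[sel]; print('plate',cv2.minAreaRect((P[:,:2]*1000).astype(np.float32)),np.median(P[:,2]))
ex=np.array([np.cos(-.1634),np.sin(-.1634),0]); home=np.array([.6321,-.0486,.02])
for dx,h in((-.045,.06),(-.045,.005),(-.045,.001)): goto(home+(-.048+dx)*ex+[0,0,.036+.003+h],yaw=-.1634)
```

```text
0.013945265549358581 29.983284850604832
241
shell [0.55368257 0.17736901 0.11920746] [0.55406063 0.17777289 0.11939335] 0.12361866192557991
plate ((531.9568481445312, 178.54751586914062), (44.68492126464844, 91.45780181884766), 88.18977355957031) 0.11123087408531226
shift [ -90.  -213.1   24.9]
twist 0.1307
pos [0.4572 0.1824 0.144 ] R [[-0.999, 0.033, 0.004], [0.033, 0.999, 0.002], [-0.004, 0.002, -1.0]] t 3.08 F [1.3 0.8 1.3]
shift [ -89.8 -213.2   79.9]
twist 0.1307
pos [0.4572 0.1824 0.144 ] R [[-0.999, 0.033, 0.004], [0.033, 0.999, 0.002], [-0.004, 0.002, -1.0]] t 3.08 F [1.3 0.8 1.3]
shift [ -89.8 -213.2   83.9]
twist 0.1307
pos [0.4572 0.1824 0.144 ] R [[-0.999, 0.033, 0.004], [0.033, 0.999, 0.002], [-0.004, 0.002, -1.0]] t 3.08 F [1.3 0.8 1.3]
```

>>> apply_moves(
  commands=[
    [[-12,-42,0],0.03,0],
    [[-25,-85,0],0.06,0],
    [[-38,-127,0],0.09,0],
    [[-51,-170,0],0.1307,0],
    [[-65,-213,0],0.1307,0],
    [[-65,-215,0],0.1307,0],
    [[-65,-215,0],0.1307,0],
    [[-65,-215,0],0.1307,0],
    [[-65,-215,0],0.1307,0],
  ],
)

```text
clock: 4.2
tool_pos: [0.5134, -0.0339, 0.1397]
tcp_rot: [0.08, 0.997, 0.0, -0.0]
force: [0.2, -0.8, -2.1]
gripper_width: 0.0134
gripper_force: 30.0
```

```bash
cat > t.py <<'E'
from h import *
p,d=cap('top'); W=world('top',d); hsv=cv2.cvtColor(p,cv2.COLOR_RGB2HSV); H,S=hsv[...,0],hsv[...,1]
m=(H>100)&(H<130)&(S>100); m[:,:300]=0; m[:,376:]=0; m[:130]=0;m[250:]=0
n,l,s,c=cv2.connectedComponentsWithStats(m.astype(np.uint8)); 
ex=np.array([np.cos(-.1634),np.sin(-.1634),0]); ey=np.array([-ex[1],ex[0],0]); home=np.array([.6321,-.0486,.02])
for k in range(1,n):
    if s[k,4]<40: continue
    P=W[l==k]; q=np.nanmedian(P,0)-home; print('blob',s[k],'press frame',(q@ex).round(4),(q@ey).round(4),q[2].round(4),'zmax',np.nanmax(P[:,2]).round(4))
s=manip.get_state(); q=s['tool_pos']-home; print('tcp in press',(q@ex).round(4),(q@ey).round(4),q[2].round(4),s['gripper_width'])
for dx,h in((-.07,0),(0,0)): goto(home+(-.048+dx)*ex+[0,0,.036+.003+h],yaw=-.1634)
cv2.imwrite('pics/tmp.png',cv2.resize(p[90:240,300:420,::-1],(480,600),interpolation=cv2.INTER_CUBIC))
E
python3 t.py
```

```text
blob [346 158  15  12 137] press frame -0.0194 -0.0026 0.099 zmax 0.4705
tcp in press -0.1194 -0.005 0.1197 0.013564196467240037
shift [-1.4  5.  80.7]
twist 0.0023
pos [ 0.5135 -0.0341  0.1397] R [[-0.987, 0.16, -0.0], [0.16, 0.987, 0.0], [0.0, 0.0, -1.0]] t 4.25 F [ 0.  -0.1 -1.6]
shift [-71.4   4.8  80.7]
twist 0.0023
pos [ 0.5135 -0.0341  0.1397] R [[-0.987, 0.16, -0.0], [0.16, 0.987, 0.0], [0.0, 0.0, -1.0]] t 4.25 F [ 0.  -0.1 -1.6]
```

>>> apply_moves(
  commands=[
    [[0,4,20],0.002,0],
    [[-1,4,40],0.002,0],
    [[-1,4,58],0.002,0],
    [[-1,4,66],0.002,0],
    [[-1,4,66],0.002,0],
    [[-1,4,66],0.002,0],
  ],
)

```text
clock: 5.0
tool_pos: [0.5157, -0.0314, 0.0742]
tcp_rot: [0.082, 0.997, 0.0, 0.0]
force: [0.1, 0.6, -1.8]
gripper_width: 0.014
gripper_force: 30.0
```

```bash
python3 t.py
```

```text
blob [343 162  14  13 147] press frame -0.0195 -0.0007 0.0331 zmax 0.399
tcp in press -0.1176 -0.002 0.0543 0.01342648957472315
shift [ 0.4  2.  15.3]
twist -0.0014
pos [ 0.5157 -0.0314  0.0743] R [[-0.986, 0.164, 0.001], [0.164, 0.986, -0.0], [-0.001, 0.0, -1.0]] t 5.05 F [-0.3  0.1 -1.5]
shift [-69.6   2.1  15.4]
twist -0.0014
pos [ 0.5157 -0.0314  0.0743] R [[-0.986, 0.164, 0.001], [0.164, 0.986, -0.0], [-0.001, 0.0, -1.0]] t 5.05 F [-0.3  0.1 -1.5]
```

View pics/tmp.png

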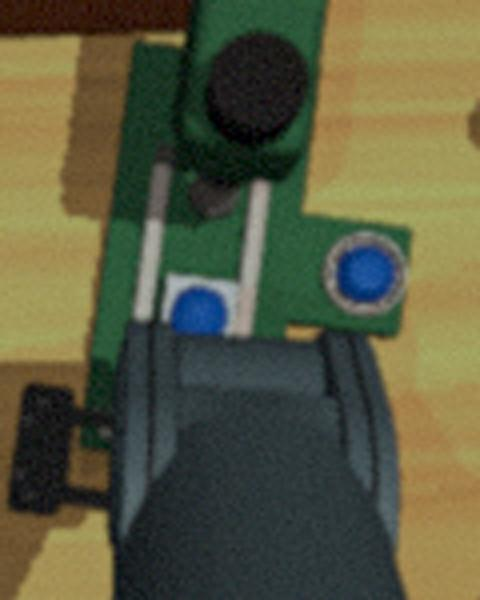

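The plate tip (201,300) sits centred between the rails at (150,290) and (247,310). I'll lower it onto the bed.

>>> apply_moves(
  commands=[
    [[0,1,6],0,0],
    [[0,1,11],0,0],
    [[0,1,14],0,0],
    [[0,1,15],0,0],
    [[0,1,15],0,0],
  ],
)

```text
clock: 5.68
tool_pos: [0.5151, -0.0303, 0.0602]
tcp_rot: [0.082, 0.997, 0.0, -0.0]
force: [-7.3, 0.1, 22.0]
gripper_width: 0.0136
gripper_force: 30.0
```

```bash
python3 t.py
```

```text
blob [342 163  14  13 144] press frame -0.0203 0.0003 0.02 zmax 0.3854
tcp in press -0.1184 -0.001 0.0402 0.013585789366155846
shift [-0.4  1.   1.2]
twist -0.0015
pos [ 0.5151 -0.0303  0.0602] R [[-0.986, 0.164, -0.001], [0.164, 0.986, 0.0], [0.001, 0.0, -1.0]] t 5.72 F [-7.1  0.6 22.2]
shift [-70.4   1.1   1.1]
twist -0.0015
pos [ 0.5151 -0.0303  0.0602] R [[-0.986, 0.164, -0.001], [0.164, 0.986, 0.0], [0.001, 0.0, -1.0]] t 5.72 F [-7.1  0.6 22.2]
```

>>> apply_moves(
  commands=[
    [[0,0,-1],0,0],
    [[-15,0,-1],0,0],
    [[-30,0,-1],0,0],
    [[-45,0,-1],0,0],
    [[-58,0,-1],0,0],
    [[-64,0,-1],0,0],
    [[-64,0,-1],0,0],
  ],
)

```text
clock: 6.6
tool_pos: [0.5772, -0.0406, 0.06]
tcp_rot: [0.082, 0.997, 0.0, -0.002]
force: [-4.8, 0.5, 10.9]
gripper_width: 0.0136
gripper_force: 30.0
```

```bash
python3 t.py
```

```text
tcp in press -0.0554 -0.0011 0.04 0.013756083215957931
shift [62.6  1.   1.2]
twist -0.0014
pos [ 0.5772 -0.0406  0.06  ] R [[-0.986, 0.164, -0.003], [0.164, 0.986, 0.001], [0.003, 0.0, -1.0]] t 6.65 F [-5.9  1.2  9.4]
shift [-7.4  1.1  1. ]
twist -0.0014
pos [ 0.5772 -0.0406  0.06  ] R [[-0.986, 0.164, -0.003], [0.164, 0.986, 0.001], [0.003, 0.0, -1.0]] t 6.65 F [-5.9  1.2  9.4]
```

>>> apply_moves(
  commands=[
    [[-2,0,0],0,0],
    [[-4,0,0],0,0],
    [[-6,0,0],0,0],
    [[-7,0,0],0,0],
    [[-7,0,0],0,0],
  ],
)

```text
clock: 7.28
tool_pos: [0.5828, -0.0415, 0.06]
tcp_rot: [0.082, 0.997, 0.0, -0.003]
force: [-10.2, 2.6, 14.1]
gripper_width: 0.0137
gripper_force: 30.0
```

```bash
python3 t.py
```

```text
tcp in press -0.0498 -0.001 0.04 0.01346455727995127
shift [68.2  1.   1.4]
twist -0.0013
pos [ 0.5828 -0.0415  0.06  ] R [[-0.986, 0.164, -0.006], [0.164, 0.986, 0.001], [0.006, 0.0, -1.0]] t 7.33 F [-9.   1.7 14.7]
shift [-1.8  1.   1. ]
twist -0.0013
pos [ 0.5828 -0.0415  0.06  ] R [[-0.986, 0.164, -0.006], [0.164, 0.986, 0.001], [0.006, 0.0, -1.0]] t 7.33 F [-9.   1.7 14.7]
```

>>> apply_moves(
  commands=[
    [[-1,0,-0.5],0,0],
    [[-2,0,-0.5],0,0],
    [[-3,0,-0.5],0,0],
    [[-3,0,-0.5],0,0],
  ],
)

```text
clock: 7.82
tool_pos: [0.585, -0.042, 0.06]
tcp_rot: [0.082, 0.997, 0.0, -0.004]
force: [-11.8, 2.4, 14.3]
gripper_width: 0.0134
gripper_force: 30.0
```

```bash
python3 t.py
```

```text
tcp in press -0.0476 -0.0011 0.0401 0.013411850123028772
shift [70.4  1.   1.6]
twist -0.0012
pos [ 0.585  -0.0419  0.0601] R [[-0.986, 0.164, -0.007], [0.164, 0.986, 0.001], [0.008, -0.0, -1.0]] t 7.88 F [-11.1   1.3  14.1]
shift [0.4 1.1 1.1]
twist -0.0012
pos [ 0.585  -0.0419  0.0601] R [[-0.986, 0.164, -0.007], [0.164, 0.986, 0.001], [0.008, -0.0, -1.0]] t 7.88 F [-11.1   1.3  14.1]
```

>>> apply_moves(
  commands=[
    [[-1,0,-0.5],0,0],
    [[-2,0,-0.5],0,0],
    [[-3,0,-0.5],0,0],
    [[-4,0,-0.5],0,0],
    [[-4,0,-0.5],0,0],
  ],
)

```text
clock: 8.5
tool_pos: [0.5852, -0.0419, 0.06]
tcp_rot: [0.082, 0.997, 0.0, -0.008]
force: [-21.7, 4.2, 21.7]
gripper_width: 0.0136
gripper_force: 30.0
```

```bash
python3 t.py
```

```text
tcp in press -0.0474 -0.0011 0.04 0.01374064632221187
shift [70.6  1.   2.1]
twist -0.0011
pos [ 0.5852 -0.042   0.06  ] R [[-0.986, 0.164, -0.015], [0.164, 0.987, 0.002], [0.016, -0.0, -1.0]] t 8.55 F [-21.6   4.2  20.8]
shift [0.6 1.1 1. ]
twist -0.0011
pos [ 0.5852 -0.042   0.06  ] R [[-0.986, 0.164, -0.015], [0.164, 0.987, 0.002], [0.016, -0.0, -1.0]] t 8.55 F [-21.6   4.2  20.8]
```

At the stop: no further travel and the force rose to about 22 N. I'll relax the push, release and lift.

>>> apply_moves(
  commands=[
    [[3,0,-1],0,0],
    [[3,0,-1],0,0],
    [[3,0,-1],0,0.5],
    [[3,0,-1],0,0.5],
    [[3,0,-1],0,0.5],
    [[3,0,-1],0,0.5],
    [[5,0,-40],0,0.5],
    [[5,0,-80],0,0.5],
    [[5,0,-80],0,0.5],
  ],
)

```text
clock: 9.68
tool_pos: [0.5898, -0.0425, 0.1439]
tcp_rot: [0.082, 0.997, 0.0, 0.003]
force: [0.6, -0.4, -0.1]
gripper_width: 0.0443
gripper_force: 0.0
```

```bash
python3 t.py
python3 - <<'E'
from h import *
s=manip.get_state(); print(s['joints'].round(3))
p,d=cap('scene'); cv2.imwrite('pics/s3.png',cv2.resize(p[130:260,160:360,::-1],(800,520),interpolation=cv2.INTER_CUBIC))
W=world('scene',d); hsv=cv2.cvtColor(p,cv2.COLOR_RGB2HSV); H,S=hsv[...,0],hsv[...,1]
m=(H>100)&(H<130)&(S>90); m[:,:240]=0;m[:,350:]=0;m[:180]=0;m[260:]=0
n,l,st,c=cv2.connectedComponentsWithStats(m.astype(np.uint8))
ex=np.array([np.cos(-.1634),np.sin(-.1634),0]); ey=np.array([-ex[1],ex[0],0]); home=np.array([.6321,-.0486,.02])
for k in range(1,n):
    if st[k,4]>20: q=np.nanmedian(W[l==k],0)-home; print(st[k],q@ex,q@ey,q[2])
E
```

```text
tcp in press -0.0441 -0.001 0.122 0.04448764605482568
shift [74.2  0.8 82.8]
twist -0.0014
pos [ 0.5884 -0.0424  0.142 ] R [[-0.986, 0.164, 0.003], [0.164, 0.986, 0.0], [-0.003, 0.001, -1.0]] t 9.72 F [-0.5  0.5 -0.2]
shift [ 4.2  0.9 83. ]
twist -0.0014
pos [ 0.5884 -0.0424  0.142 ] R [[-0.986, 0.164, 0.003], [0.164, 0.986, 0.0], [-0.003, 0.001, -1.0]] t 9.72 F [-0.5  0.5 -0.2]
[-0.103  0.586  0.134  1.798 -0.107  0.761  1.492]
[310 194  10  18 126] -0.04051023217683801 0.003542125992212943 0.0375057162370465
[267 212   6   9  47] 0.03475178354428847 -0.10477744499049117 0.013061169078013034
[303 225   4   8  24] 0.05010515733128444 0.01182922851824027 0.019136838059552252
```

View pics/s3.png

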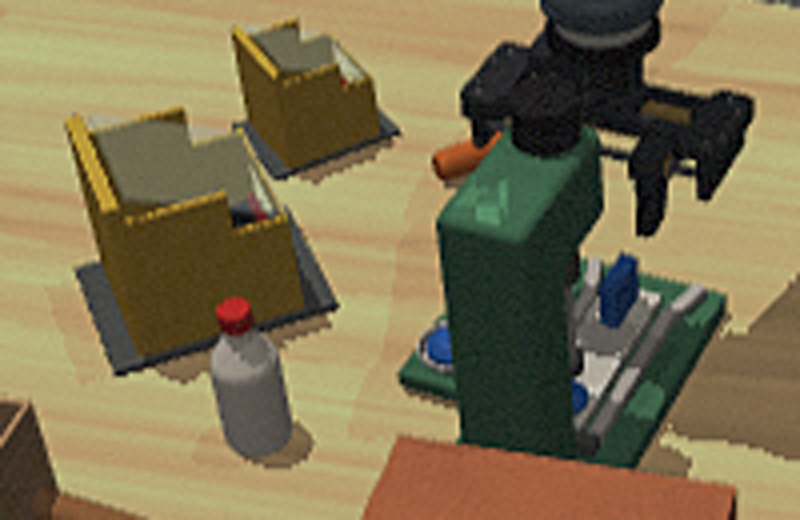

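The blue carrier lies in the channel with its grip upright at (620,290) and the shell (575,395) under the ram, and it wasn't moved by the release. The moves can't command a tilt directly, so I'll go high and clear and check how the arm behaves at its reach limit.

Run:
```python
from h import *
goto((.57,-.04,.42),(.46,-.23,.42),yaw=-.91)
p,d=load('scene'); W=world('scene',d).reshape(-1,3)
print('max z, x .25-.9,y -.6..-.1:',np.nanmax(W[(W[:,0]>.3)&(W[:,0]<1)&(W[:,1]<-.15)&(W[:,1]>-.65)][:,2]))
```

```text
shift [  17.4   -0.6 -279.3]
shift [  94.8 -206.  -279.4]
twist 0.7453
pos [ 0.5874 -0.0423  0.1407] R [[-0.986, 0.164, 0.001], [0.164, 0.986, 0.0], [-0.001, 0.0, -1.0]] t 9.78 F [-0.1 -0.3  0.5]
max z, x .25-.9,y -.6..-.1: 0.16159520463347118
```

>>> apply_moves(
  commands=[
    [[10,0,-60],0,0.3],
    [[17,0,-120],0,0],
    [[17,0,-180],0.1,0],
    [[17,0,-230],0.3,0],
    [[40,-50,-279],0.5,0],
    [[60,-110,-279],0.6,0],
    [[80,-160,-279],0.745,0],
    [[95,-206,-279],0.745,0],
    [[95,-206,-279],0.745,0],
    [[95,-206,-279],0.745,0],
  ],
)

```text
clock: 11.02
tool_pos: [0.4602, -0.2291, 0.4186]
tcp_rot: [0.439, 0.898, 0.0, -0.001]
force: [0.3, 0.4, 0.4]
gripper_width: 0.0005
gripper_force: 0.0
```

>>> apply_moves(
  commands=[
    [[-60,0,0],0,0],
    [[-120,0,0],0,0],
    [[-180,0,0],0,0],
    [[-240,0,0],0,0],
    [[-300,0,0],0,0],
    [[-360,0,0],0,0],
    [[-420,0,0],0,0],
    [[-480,0,0],0,0],
    [[-600,0,0],0,0],
  ],
)

```text
clock: 12.15
tool_pos: [0.6771, -0.551, 0.417]
tcp_rot: [0.444, 0.895, 0.048, 0.018]
force: [-1.0, 0.0, 0.4]
gripper_width: 0.0007
gripper_force: 0.0
```

Run:
```python
from h import *
print(manip.get_state()['joints'].round(3)); goto((.46,-.23,.42),yaw=-.91)
```

```text
[ 0.556  1.134  1.189  0.266 -1.2    1.893  1.432]
shift [386.9  21.5   2.8]
twist -0.01
pos [ 0.6771 -0.551   0.417 ] R [[-0.606, 0.792, 0.075], [0.796, 0.602, 0.069], [0.009, 0.102, -0.995]] t 12.15 F [-1.   0.   0.4]
```

>>> apply_moves(
  commands=[
    [[60,0,0],0,0],
    [[120,0,0],0,0],
    [[150,0,0],0,0],
    [[150,0,0],0,0],
  ],
)

```text
clock: 12.65
tool_pos: [0.5832, -0.4286, 0.4169]
tcp_rot: [0.447, 0.893, 0.05, 0.016]
force: [-0.1, 0.4, 0.6]
gripper_width: 0.0005
gripper_force: 0.0
```

Run:
```python
from h import *
print(manip.get_state()['joints'].round(3)); goto((.46,-.23,.42),yaw=-.91)
```

```text
[ 0.064  0.835  1.225  1.15  -0.872  1.648  1.736]
shift [232.8  20.7   2.6]
twist -0.0165
pos [ 0.5832 -0.4286  0.4169] R [[-0.601, 0.796, 0.073], [0.799, 0.596, 0.074], [0.015, 0.103, -0.995]] t 12.65 F [-0.1  0.4  0.6]
```

Run:
```python
from h import *
goto((.307,-.395,.5),(.307,-.395,1.1),yaw=-.91)
```

```text
shift [ 194.  -191.3 -100.4]
shift [ 203.2 -129.4 -697.1]
twist -0.0165
pos [ 0.5832 -0.4286  0.4169] R [[-0.601, 0.796, 0.073], [0.799, 0.596, 0.074], [0.015, 0.103, -0.995]] t 12.65 F [-0.1  0.4  0.6]
```

>>> apply_moves(
  commands=[
    [[40,-38,-20],0,0],
    [[80,-76,-40],0,0],
    [[120,-115,-60],0,0],
    [[160,-153,-80],0,0],
    [[194,-191,-100],0,0],
    [[194,-191,-100],0,0],
  ],
)

```text
clock: 13.4
tool_pos: [0.305, -0.3997, 0.5032]
tcp_rot: [0.448, 0.892, 0.048, 0.021]
force: [1.1, -0.2, -0.2]
gripper_width: 0.0002
gripper_force: 0.0
```

Run:
```python
from h import *
print(manip.get_state()['joints'].round(3)); goto((.307,-.395,.5),yaw=-.91)
```

```text
[-0.133  0.208  1.247  1.592 -0.3    1.511  1.772]
shift [2.6 4.  3.6]
twist -0.0204
pos [ 0.305  -0.3997  0.5032] R [[-0.598, 0.798, 0.081], [0.802, 0.594, 0.067], [0.005, 0.105, -0.994]] t 13.4 F [ 1.1 -0.2 -0.2]
```

>>> apply_moves(
  commands=[
    [[0,0,-60],0,0],
    [[0,0,-120],0,0],
    [[0,0,-180],0,0],
    [[0,0,-240],0,0],
    [[0,0,-300],0,0],
    [[0,0,-360],0,0],
    [[0,0,-420],0,0],
  ],
)

```text
clock: 14.28
tool_pos: [0.2901, -0.4121, 0.7082]
tcp_rot: [0.447, 0.893, 0.038, 0.041]
force: [0.1, 0.2, 0.2]
gripper_width: 0.0004
gripper_force: 0.0
```

Run:
```python
from h import *
print(manip.get_state()['joints'].round(3)); goto((.307,-.395,.5),yaw=-.91)
```

```text
[ 0.968  0.156 -0.046  1.035 -0.103  1.908  1.529]
shift [ 12.1   2.  209.2]
twist -0.0197
pos [ 0.2901 -0.4121  0.7082] R [[-0.598, 0.795, 0.108], [0.801, 0.598, 0.03], [-0.04, 0.104, -0.994]] t 14.28 F [0.1 0.2 0.2]
```

>>> apply_moves(
  commands=[
    [[0,0,-62],0,0],
    [[0,0,-124],0,0],
  ],
)

```text
clock: 14.52
tool_pos: [0.2774, -0.4044, 0.7425]
tcp_rot: [0.449, 0.89, 0.022, 0.074]
force: [0.8, 0.1, 0.1]
gripper_width: 0.0005
gripper_force: 0.0
```

>>> apply_moves(
  commands=[
    [[0,0,-600],0,0],
    [[0,0,-600],0,0],
  ],
)

```text
clock: 14.78
tool_pos: [0.2623, -0.3904, 0.7742]
tcp_rot: [0.449, 0.887, 0.007, 0.105]
force: [0.1, 0.9, -0.9]
gripper_width: 0.0008
gripper_force: 0.0
```

>>> apply_moves(
  commands=[
    [[-62,0,-62],0,0],
    [[-124,0,-124],0,0],
  ],
)

```text
clock: 15.02
tool_pos: [0.2922, -0.436, 0.7958]
tcp_rot: [0.449, 0.883, -0.005, 0.132]
force: [-0.7, -1.1, 0.1]
gripper_width: 0.0004
gripper_force: 0.0
```

Run:
```python
from h import *
print(manip.get_state()['joints'].round(3)); goto((.307,-.395,.5),yaw=-.91)
```

```text
[ 0.969  0.158 -0.01   0.832 -0.119  1.908  1.536]
shift [ 94.8   3.9 283.6]
twist -0.0446
pos [ 0.2922 -0.436   0.7958] R [[-0.561, 0.795, 0.229], [0.792, 0.596, -0.129], [-0.239, 0.109, -0.965]] t 15.03 F [-0.7 -1.1  0.1]
```

>>> apply_moves(
  commands=[
    [[-20,0,-62],0,0],
    [[-40,0,-124],0,0],
  ],
)

```text
clock: 15.28
tool_pos: [0.2865, -0.4355, 0.8269]
tcp_rot: [0.449, 0.879, -0.02, 0.163]
force: [0.7, -0.4, -0.5]
gripper_width: 0.0005
gripper_force: 0.0
```

>>> apply_moves(
  commands=[
    [[-25,0,-60],0,0],
    [[-50,0,-120],0,0],
  ],
)

```text
clock: 15.52
tool_pos: [0.2819, -0.4369, 0.8572]
tcp_rot: [0.448, 0.873, -0.034, 0.193]
force: [-0.0, 0.2, -1.1]
gripper_width: 0.0007
gripper_force: 0.0
```

>>> apply_moves(
  commands=[
    [[-30,0,-60],0,0],
    [[-60,0,-120],0,0],
  ],
)

```text
clock: 15.78
tool_pos: [0.2777, -0.4389, 0.8865]
tcp_rot: [0.446, 0.866, -0.048, 0.222]
force: [-0.3, -0.7, 0.3]
gripper_width: -0.0001
gripper_force: 0.0
```

>>> apply_moves(
  commands=[
    [[-30,0,-60],0,0],
    [[-60,0,-120],0,0],
  ],
)

```text
clock: 16.02
tool_pos: [0.2695, -0.4355, 0.9161]
tcp_rot: [0.444, 0.858, -0.062, 0.25]
force: [-0.2, 0.5, -0.1]
gripper_width: 0.0003
gripper_force: 0.0
```

Run:
```python
from h import *
print(manip.get_state()['joints'].round(3)); goto((.307,-.395,.5),yaw=-.91)
```

```text
[ 1.012  0.139  0.006  0.588 -0.157  1.909  1.543]
shift [213.2   5.3 361.5]
twist -0.0801
pos [ 0.2695 -0.4355  0.9161] R [[-0.48, 0.793, 0.375], [0.731, 0.598, -0.328], [-0.484, 0.117, -0.867]] t 16.02 F [-0.2  0.5 -0.1]
```

>>> apply_moves(
  commands=[
    [[-35,0,-58],0,0],
    [[-70,0,-116],0,0],
  ],
)

```text
clock: 16.27
tool_pos: [0.2622, -0.4333, 0.9446]
tcp_rot: [0.442, 0.849, -0.075, 0.279]
force: [-1.0, -0.0, -0.4]
gripper_width: 0.0006
gripper_force: 0.0
```

>>> apply_moves(
  commands=[
    [[-38,0,-56],0,0],
    [[-76,0,-112],0,0],
  ],
)

```text
clock: 16.52
tool_pos: [0.2541, -0.4301, 0.9722]
tcp_rot: [0.439, 0.84, -0.089, 0.306]
force: [0.4, 0.9, 0.1]
gripper_width: 0.0003
gripper_force: 0.0
```

>>> apply_moves(
  commands=[
    [[-38,0,-50],0,0],
    [[-76,0,-100],0,0],
  ],
)

```text
clock: 16.77
tool_pos: [0.2455, -0.426, 0.9988]
tcp_rot: [0.436, 0.83, -0.102, 0.332]
force: [0.0, 0.1, -0.0]
gripper_width: 0.0003
gripper_force: 0.0
```

Run:
```python
from h import *
print(manip.get_state()['joints'].round(3)); goto((.307,-.395,.5),yaw=-.91)
```

```text
[ 1.044  0.142  0.051  0.397 -0.221  1.909  1.547]
shift [315.4   7.  392.5]
twist -0.114
pos [ 0.2455 -0.426   0.9988] R [[-0.399, 0.791, 0.463], [0.656, 0.599, -0.459], [-0.641, 0.121, -0.758]] t 16.77 F [ 0.   0.1 -0. ]
```

>>> apply_moves(
  commands=[
    [[-40,0,-48],0,0],
    [[-80,0,-96],0,0],
  ],
)

```text
clock: 17.02
tool_pos: [0.2359, -0.4204, 1.0241]
tcp_rot: [0.432, 0.82, -0.115, 0.358]
force: [-0.5, -0.8, -0.2]
gripper_width: 0.0007
gripper_force: 0.0
```

```bash
cat > c.py <<'E'
from h import *
E0=np.array([.5576,-.318,.042]); a=-.912; gx=np.array([np.cos(a),np.sin(a),0]); gy=np.array([-gx[1],gx[0],0])
def clear(tcps):
    p,d=load('top'); 
    z=np.load('top0.npz'); P=world('top',z['d']).reshape(-1,3); P=P[~np.isnan(P).any(1)]
    R=Ro.from_quat(manip.get_state()['tcp_rot']).as_matrix()
    for t in tcps:
        t=np.array(t); q=(P-t)@R
        dx=np.maximum(abs(q-[0,0,-122])*0,0)
        b=np.stack([abs(q[:,0])-.0375,abs(q[:,1])-.0935,abs(q[:,2]+.122)-.08],1)
        D=np.linalg.norm(np.maximum(b,0),axis=1); i=D.argmin()
        f=np.stack([abs(q[:,0])-.009,abs(q[:,1])-.018,abs(q[:,2]+.010)-.032],1); F=np.linalg.norm(np.maximum(f,0),axis=1); j=F.argmin()
        print('tcp',t.round(3),'body gap',D[i].round(4),'at',P[i].round(3),'finger gap',F[j].round(4),P[j].round(3))
def pt(i,y,z): return E0*[1,1,0]+i*gx+y*gy+[0,0,z]
def corners():
    R=Ro.from_quat(manip.get_state()['tcp_rot']).as_matrix()
    for n,c in(('tipL+',(9,17,22)),('tipL-',(9,-17,22)),('tipU',(-9,0,22)),('body+',(-37.5,60,-42)),('body-',(-37.5,-60,-42))):
        w=R@np.array(c); print(n,'in',(w@gx).round(1),'side',(w@gy).round(1),'h',w[2].round(1))
E
python3 - <<'E'
import sys; sys.path.insert(0,'.')
from c import *
print(manip.get_state()['joints'].round(3)); goto((.307,-.395,.5)); corners()
E
ls *.npz
```

```text
[ 1.057  0.144  0.078  0.336 -0.257  1.909  1.549]
shift [349.1   7.7 398.1]
pos [ 0.2359 -0.4204  1.0241] R [[-0.37, 0.791, 0.488], [0.627, 0.6, -0.497], [-0.686, 0.122, -0.717]] t 17.02 F [-0.5 -0.8 -0.2]
tipL+ in 8.9 side 19.5 h -19.9
tipL- in 8.6 side -14.3 h -24.0
tipU in 21.7 side 1.0 h -9.6
body+ in -1.4 side 52.7 h 63.1
body- in -2.6 side -66.4 h 48.6
scene.npz
top.npz
```

```bash
python3 - <<'E'
from h import *
p,d=cap('top'); p2,d2=cap('scene')
cv2.imwrite('pics/both.png',np.hstack([cv2.resize(p[60:320,300:560,::-1],(400,400)),cv2.resize(p2[80:260,150:350,::-1],(400,360)).copy() if 0 else cv2.resize(p2[100:260,160:320,::-1],(400,400))]))
E
sed -i "s#z=np.load('top0.npz'); P=.*#P=np.concatenate([world(n,load(n)[1]).reshape(-1,3) for n in('top','scene')]); P=P[~np.isnan(P).any(1)]; P=P[(P[:,2]<.3)\&(P[:,2]>.004)\&(P[:,0]>.2)]#; /p,d=load('top');/d" c.py
python3 - <<'E'
from c import *
T=[pt(-.09,0,.3),pt(-.09,0,.072),pt(-.005,0,.072),pt(-.003,0,.066),pt(-.003,0,.042)]
clear(T); goto(*T)
E
```

```text
tcp [ 0.503 -0.247  0.3  ] body gap 0.1443 at [ 0.663 -0.072  0.29 ] finger gap 0.1916 [ 0.538 -0.383  0.133]
tcp [ 0.503 -0.247  0.072] body gap 0.0284 at [ 0.405 -0.316  0.09 ] finger gap 0.0418 [ 0.497 -0.249  0.008]
tcp [ 0.555 -0.314  0.072] body gap 0.0106 at [ 0.448 -0.352  0.097] finger gap 0.0022 [ 0.548 -0.328  0.046]
tcp [ 0.556 -0.316  0.066] body gap 0.0099 at [ 0.448 -0.352  0.097] finger gap 0.0 [ 0.568 -0.317  0.046]
tcp [ 0.556 -0.316  0.042] body gap 0.0031 at [ 0.553 -0.319  0.098] finger gap 0.0 [ 0.575 -0.314  0.043]
shift [506.5 226.9 563.4]
shift [662.9 199.2 727. ]
shift [601.5 200.  785.8]
shift [604.2 199.3 791.5]
shift [620.6 196.4 808.8]
pos [ 0.2358 -0.4202  1.0241] R [[-0.37, 0.791, 0.488], [0.627, 0.6, -0.497], [-0.686, 0.122, -0.718]] t 17.12 F [-0.8  0.7  0.5]
```

View pics/both.png

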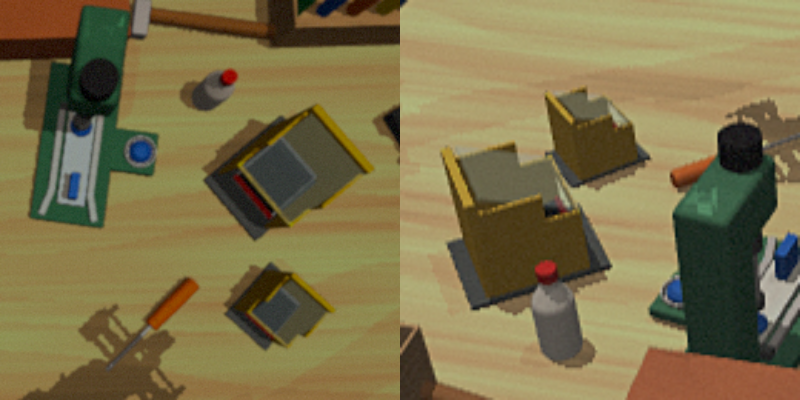

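Top view: the carrier is centred in the channel and the pedal unit's red strip at (255,195) is free, with the decoy pedal below it at (285,305). Travel to the guard front.

>>> apply_moves(
  commands=[
    [[28,13,31],0,0],
    [[56,26,62],0,0],
    [[85,39,94],0,0],
    [[113,52,126],0,0],
    [[141,64,157],0,0],
    [[169,76,188],0,0],
    [[198,89,220],0,0],
    [[226,101,251],0,0],
    [[254,114,282],0,0],
    [[282,127,313],0,0],
    [[310,140,345],0,0],
    [[340,152,378],0,0],
  ],
)

```text
clock: 18.62
tool_pos: [0.4148, -0.303, 0.535]
tcp_rot: [0.432, 0.82, -0.114, 0.357]
force: [0.4, -0.4, -0.1]
gripper_width: 0.0006
gripper_force: 0.0
```

Run:
```python
from c import *
print(manip.get_state()['joints'].round(3)); goto(pt(-.09,.01,.3),pt(-.09,.01,.15)); corners()
```

```text
[ 0.954 -0.27  -0.44   2.002  0.165  0.652  0.994]
shift [164.2  84.7 184.7]
shift [266.9  66.7 292.6]
pos [ 0.4148 -0.303   0.535 ] R [[-0.373, 0.79, 0.487], [0.627, 0.601, -0.496], [-0.684, 0.12, -0.719]] t 18.62 F [ 0.4 -0.4 -0.1]
tipL+ in 8.8 side 19.5 h -19.9
tipL- in 8.5 side -14.3 h -24.0
tipU in 21.7 side 1.0 h -9.7
body+ in -1.3 side 52.8 h 63.1
body- in -2.3 side -66.3 h 48.7
```

>>> apply_moves(
  commands=[
    [[33,17,37],0,0],
    [[66,34,74],0,0],
    [[99,51,111],0,0],
    [[132,68,148],0,0],
    [[164,85,185],0,0],
    [[185,82,206],0,0],
    [[205,79,228],0,0],
    [[205,79,228],0,0],
  ],
)

```text
clock: 19.62
tool_pos: [0.5102, -0.2391, 0.2378]
tcp_rot: [0.431, 0.823, -0.113, 0.353]
force: [-0.2, 0.5, -0.2]
gripper_width: 0.0004
gripper_force: 0.0
```

Run:
```python
from c import *
print(manip.get_state()['joints'].round(3)); T=[pt(-.09,.01,.1),pt(-.05,.01,.072),pt(-.003,.01,.07),pt(-.003,.01,.042)]; goto(*T); corners(); clear(T)
```

```text
[ 0.912  0.402 -0.908  2.272  1.715  0.743 -0.722]
shift [ 92.3 -17.  100.8]
shift [ 82.1 -20.1 148.5]
shift [ 49.1 -20.  182. ]
shift [ 68.1 -23.3 202.4]
pos [ 0.5102 -0.2391  0.2378] R [[-0.38, 0.789, 0.483], [0.63, 0.603, -0.49], [-0.678, 0.118, -0.726]] t 19.62 F [-0.2  0.5 -0.2]
tipL+ in 8.6 side 19.4 h -20.1
tipL- in 8.3 side -14.3 h -24.1
tipU in 21.6 side 1.0 h -9.9
body+ in -0.9 side 53.0 h 63.0
body- in -1.7 side -66.2 h 48.8
tcp [ 0.51  -0.241  0.1  ] body gap 0.051 at [ 0.393 -0.298  0.071] finger gap 0.0661 [ 0.59  -0.288  0.092]
tcp [ 0.535 -0.272  0.072] body gap 0.0265 at [ 0.433 -0.338  0.092] finger gap 0.0328 [ 0.553 -0.322  0.044]
tcp [ 0.564 -0.31   0.07 ] body gap 0.0163 at [ 0.521 -0.343  0.1  ] finger gap 0.0008 [ 0.558 -0.324  0.045]
tcp [ 0.564 -0.31   0.042] body gap 0.0024 at [ 0.548 -0.322  0.095] finger gap 0.0 [ 0.582 -0.306  0.046]
```

>>> apply_moves(
  commands=[
    [[20,-5,37],0,0],
    [[41,-10,74],0,0],
    [[62,-15,111],0,0],
    [[82,-20,148],0,0],
    [[82,-20,148],0,0],
    [[82,-20,148],0,0],
  ],
)

```text
clock: 20.38
tool_pos: [0.5392, -0.2763, 0.0815]
tcp_rot: [0.432, 0.819, -0.115, 0.359]
force: [-0.0, 0.5, -0.1]
gripper_width: 0.0004
gripper_force: 0.0
```

Run:
```python
from c import *
print(manip.get_state()['joints'].round(3)); T=[pt(-.03,.01,.072),pt(-.004,.01,.07),pt(-.004,.01,.042)]; goto(*T); corners(); clear(T)
p,d=cap('scene'); cv2.imwrite('pics/s5.png',cv2.resize(p[90:270,150:350,::-1],(640,576),interpolation=cv2.INTER_CUBIC))
```

```text
[ 0.828  0.843 -0.754  2.226  2.203  0.974 -1.027]
shift [-3.8 -2.  16.6]
shift [-21.2  -2.   36.1]
shift [-1.9 -5.4 56.2]
pos [ 0.5392 -0.2763  0.0815] R [[-0.369, 0.791, 0.489], [0.625, 0.6, -0.499], [-0.688, 0.122, -0.716]] t 20.38 F [-0.   0.5 -0.1]
tipL+ in 8.9 side 19.5 h -19.9
tipL- in 8.6 side -14.3 h -24.0
tipU in 21.7 side 1.0 h -9.6
body+ in -1.6 side 52.7 h 63.2
body- in -2.7 side -66.4 h 48.5
tcp [ 0.547 -0.288  0.072] body gap 0.0214 at [ 0.448 -0.352  0.097] finger gap 0.0175 [ 0.553 -0.322  0.044]
tcp [ 0.563 -0.309  0.07 ] body gap 0.0173 at [ 0.521 -0.343  0.1  ] finger gap 0.0009 [ 0.558 -0.324  0.045]
tcp [ 0.563 -0.309  0.042] body gap 0.0041 at [ 0.548 -0.322  0.095] finger gap 0.0 [ 0.582 -0.306  0.046]
```

View pics/s5.png

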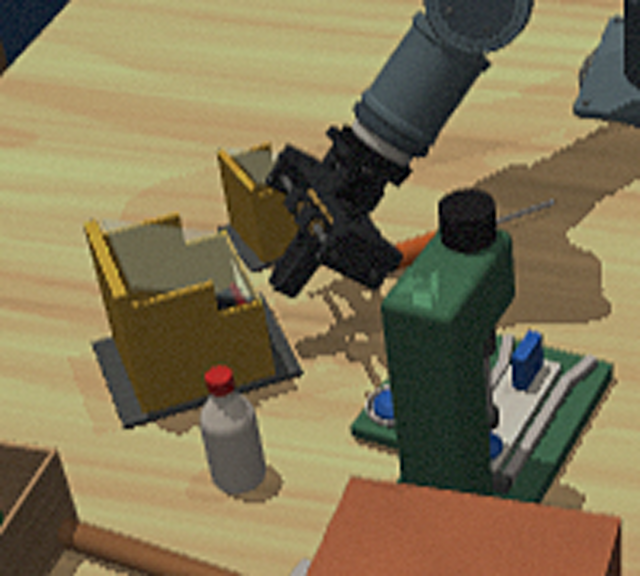

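The tilted gripper waits in front of the guard opening, its fingertips around (285,285), clear of the decoy pedal. I'll move in under the roof.

>>> apply_moves(
  commands=[
    [[-4,-2,10],0,0],
    [[-8,-2,18],0,0],
    [[-14,-2,27],0,0],
    [[-20,-2,34],0,0],
    [[-20,-2,34],0,0],
  ],
)

```text
clock: 21.05
tool_pos: [0.5613, -0.3071, 0.0676]
tcp_rot: [0.433, 0.819, -0.115, 0.358]
force: [0.5, -0.2, -0.5]
gripper_width: 0.0002
gripper_force: 0.0
```

Run:
```python
from c import *
print(manip.get_state()['joints'].round(3)); T=[pt(-.003,.01,.066),pt(-.003,.01,.042),pt(-.003,.01,.036)]; goto(*T); corners()
```

```text
[ 0.848  0.881 -0.718  2.149  2.233  0.922 -0.982]
shift [-1.3  0.3  3.5]
shift [15.2 -2.7 20.7]
shift [19.3 -3.4 25. ]
pos [ 0.5613 -0.3071  0.0676] R [[-0.369, 0.791, 0.487], [0.627, 0.599, -0.498], [-0.686, 0.122, -0.717]] t 21.05 F [ 0.5 -0.2 -0.5]
tipL+ in 8.9 side 19.5 h -19.9
tipL- in 8.5 side -14.3 h -24.0
tipU in 21.7 side 0.9 h -9.6
body+ in -1.4 side 52.7 h 63.2
body- in -2.6 side -66.4 h 48.5
```

>>> apply_moves(
  commands=[
    [[-1,0,3],0,0],
    [[2,0,7],0,0],
    [[6,-1,11],0,0],
    [[10,-2,15],0,0],
    [[13,-2,18],0,0],
    [[13,-2,18],0,0],
  ],
)

```text
clock: 21.8
tool_pos: [0.5633, -0.308, 0.0453]
tcp_rot: [0.432, 0.82, -0.115, 0.358]
force: [-2.9, 2.6, 7.0]
gripper_width: 0.0002
gripper_force: 3.8
```

```bash
cat > g.py <<'E'
from c import *
s=manip.get_state(); q=s['tool_pos']-E0; print('in',(q@gx).round(4),'side',(q@gy).round(4),'z',s['tool_pos'][2].round(4),'tip z',(s['tool_pos'][2]-.024).round(4),s['wrist_torque'].round(2)); goto(pt(-.003,.01,.042),pt(-.003,.01,.036)); corners()
E
python3 g.py
```

```text
in -0.0044 side 0.0107 z 0.0453 tip z 0.0213 [ 0.    0.39 -0.23]
shift [ 1.2 -1.   3.3]
shift [ 5.3 -1.8  7.6]
pos [ 0.5633 -0.308   0.0453] R [[-0.371, 0.79, 0.488], [0.626, 0.601, -0.497], [-0.686, 0.121, -0.718]] t 21.8 F [-2.9  2.6  7. ]
tipL+ in 8.9 side 19.5 h -19.9
tipL- in 8.6 side -14.3 h -24.0
tipU in 21.7 side 1.0 h -9.6
body+ in -1.4 side 52.7 h 63.1
body- in -2.5 side -66.4 h 48.6
```

>>> apply_moves(
  commands=[
    [[1.4,-0.2,1.4],0,0],
    [[2.8,-0.5,2.9],0,0],
    [[3.4,-0.6,3.6],0,0],
    [[3.4,-0.6,3.6],0,0],
  ],
)

```text
clock: 22.3
tool_pos: [0.5635, -0.3081, 0.0422]
tcp_rot: [0.431, 0.819, -0.115, 0.359]
force: [-12.2, 5.4, 21.1]
gripper_width: 0.0004
gripper_force: 11.2
```

```bash
python3 g.py | head -4
```

```text
in -0.0042 side 0.0108 z 0.0422 tip z 0.0182 [-0.92  0.26 -0.61]
shift [-0.8 -0.8  0.9]
shift [ 3.3 -1.5  5.2]
pos [ 0.5635 -0.3081  0.0422] R [[-0.37, 0.79, 0.489], [0.624, 0.601, -0.499], [-0.688, 0.121, -0.715]] t 22.3 F [-12.2   5.4  21.1]
```

>>> apply_moves(
  commands=[
    [[0.7,0,0.7],0,0],
    [[1,0,1],0,0],
    [[1,0,1],0,0],
  ],
)

```text
clock: 22.68
tool_pos: [0.5636, -0.3081, 0.0416]
tcp_rot: [0.431, 0.819, -0.116, 0.36]
force: [-15.2, 6.7, 29.4]
gripper_width: 0.0005
gripper_force: 15.4
```

```bash
python3 g.py | head -4
python3 - <<'E'
from c import *
def strip(n,tag):
    p,d=load(n); W=world(n,d); hsv=cv2.cvtColor(p,cv2.COLOR_RGB2HSV); H,S=hsv[...,0],hsv[...,1]
    m=((H<10)|(H>170))&(S>90)&(np.linalg.norm(W[...,:2]-E0[:2],axis=-1)<.06)&(W[...,2]<.07)&(W[...,2]>.01)
    Q=W[m]; q=Q-E0; print(n,tag,len(Q),'z',np.percentile(Q[:,2],[10,50,90]).round(4) if len(Q) else '', 'in',np.percentile(q@gx,[5,95]).round(4),'side',np.percentile(q@gy,[5,95]).round(4))
strip('top','rest'); cap('top'); cap('scene'); strip('top','now');
E
```

```text
in -0.0042 side 0.0109 z 0.0416 tip z 0.0176 [-1.51  0.17 -0.93]
shift [-1.2 -0.8  0.5]
shift [ 3.  -1.5  4.8]
pos [ 0.5636 -0.3081  0.0416] R [[-0.369, 0.79, 0.49], [0.623, 0.601, -0.5], [-0.69, 0.121, -0.714]] t 22.68 F [-15.2   6.7  29.4]
top rest 187 z [0.0415 0.044  0.0459] in [0.0002 0.0107] side [-0.038   0.0383]
top now 9 z [0.0219 0.0237 0.0378] in [0.0096 0.0189] side [-0.0299  0.0314]
```

The pedal is down: the strip dropped from 44 to about 22.5 mm and the force rose to 30 N at the stop. I'll release and back out.

>>> apply_moves(
  commands=[
    [[-6,1,-6],0,0],
    [[-12,2,-12],0,0],
    [[-18,3,-20],0,0],
    [[-18,3,-20],0,0],
    [[0,3,-37],0,0],
    [[30,3,-66],0,0],
    [[45,4,-82],0,0],
    [[45,4,-82],0,0],
  ],
)

```text
clock: 23.78
tool_pos: [0.5093, -0.2353, 0.0667]
tcp_rot: [0.431, 0.821, -0.114, 0.357]
force: [0.7, 0.3, 0.2]
gripper_width: 0.0002
gripper_force: 0.0
```

```bash
python3 g.py | head -4
python3 - <<'E'
from c import *
clear([manip.get_state()['tool_pos'],manip.get_state()['tool_pos']+[-.05,.05,.1]]); print(manip.get_state()['joints'].round(2))
E
```

```text
in -0.095 side 0.0124 z 0.0667 tip z 0.0427 [0.4  0.49 0.06]
shift [-49.9  -4.8  81. ]
shift [-45.8  -5.5  85.3]
pos [ 0.5093 -0.2353  0.0667] R [[-0.373, 0.789, 0.488], [0.627, 0.602, -0.494], [-0.684, 0.121, -0.72]] t 23.77 F [0.7 0.3 0.2]
tcp [ 0.509 -0.235  0.067] body gap 0.0 at [ 0.523 -0.214  0.134] finger gap 0.0055 [ 0.5   -0.218  0.109]
tcp [ 0.459 -0.185  0.167] body gap 0.0 at [ 0.476 -0.167  0.224] finger gap 0.0 [ 0.461 -0.168  0.179]
[ 0.78  0.88 -0.78  2.31  2.21  1.08 -1.12]
```

>>> apply_moves(
  commands=[
    [[-20,3,-21],0,0],
    [[-41,7,-43],0,0],
    [[-41,7,-43],0,0],
    [[-41,7,-43],0,0],
    [[-41,7,-43],0,0],
  ],
)

```text
clock: 24.4
tool_pos: [0.5094, -0.2372, 0.1263]
tcp_rot: [0.433, 0.82, -0.115, 0.357]
force: [-0.3, 0.5, 1.0]
gripper_width: 0.0001
gripper_force: 0.0
```

Run:
```python
from c import *
p,d=cap('top'); W=world('top',d); hsv=cv2.cvtColor(p,cv2.COLOR_RGB2HSV); H,S=hsv[...,0],hsv[...,1]
m=((H<10)|(H>170))&(S>90)&(np.linalg.norm(W[...,:2]-E0[:2],axis=-1)<.06)&(W[...,2]<.07)&(W[...,2]>.01)
print('strip',m.sum(),np.median(W[m][:,2]))
a=-.1634; ex=np.array([np.cos(a),np.sin(a),0]); ey=np.array([-ex[1],ex[0],0]); home=np.array([.6321,-.0486,.02])
b=(H>100)&(H<130)&(S>90); q=W-home; x,y,z=q@ex,q@ey,q[...,2]
g=b&(abs(x+.048)<.04)&(abs(y)<.03)&(z>.04)&(z<.06); print('grip',g.sum(),x[g].mean(),y[g].mean(),z[g].mean())
pl=(abs(y)<.024)&(x>-.1)&(x<.02)&(z>.006)&(z<.015); print('plate rear',np.percentile(x[pl],[1,2]),'y',np.percentile(y[pl],[3,97]))
print(manip.get_state()['force'],manip.get_state()['tool_pos'])
cv2.imwrite('pics/fin.png',cv2.resize(p[90:290,300:540,::-1],(720,600)))
```

```text
strip 183 0.0443849826083207
grip 97 -0.05013376087179417 -0.0011455646256285142 0.0485979047251739
plate rear [-0.0757056  -0.07506557] y [-0.02258144  0.01921892]
[ 0.56379953 -0.29608375 -0.13963151] [ 0.5093752  -0.23704254  0.12633855]
```

View pics/fin.png

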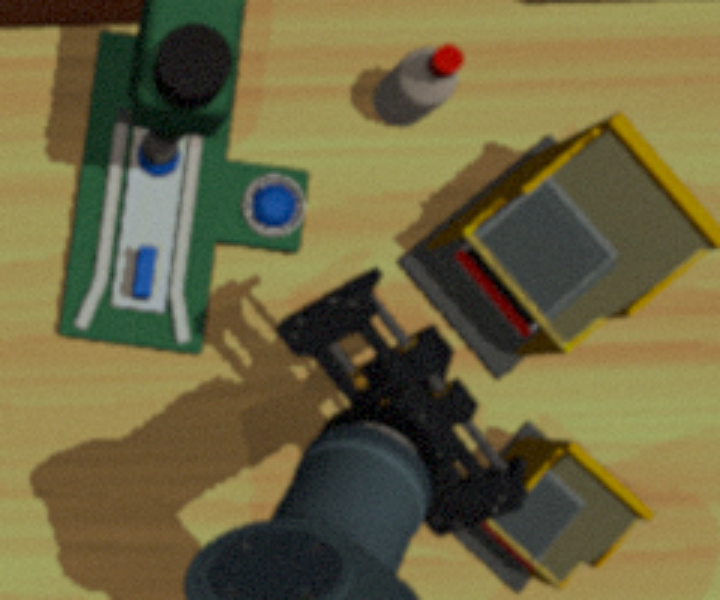

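The carrier is home, with its shell at (160,155) under the ram and its grip at (145,272). The pedal strip is back up at 44 mm, and the gripper hangs free of everything.

```bash
python3 -c "
from station import manip
print(manip.job_done())"
```

```text
the job is handed in; nothing more can be done
None
```

The blue carrier is home against the stop in the press, the pedal was pushed down to its stop and is back up, and the job was handed in at about 24.5 s; no verdict came back.

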